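# Close the riser drill jig and hold it down

### The arm

A 6-joint arm with a two-finger parallel gripper is mounted at the origin on the work surface. World frame = base frame: x ahead of the robot, y to its left, z up, the work surface at z = 0. Lengths are in mm, angles in degrees, forces in N, time in s.
With the tool pointing down it reaches from about 350 to 850 mm from the base axis. Payload 8.1 kg.
Tool frame: the origin (TCP) lies midway between the tips of the shut fingers; the grasp point (between the pads) lies 19 mm behind it; z points along the fingers, y is the line along which they close (so a half turn about z gives the same grasp; the last joint's range is limited). The gripper opens to 85 mm and grips with 20 to 120 N. Pads are 22 mm wide; open, the fingers measure 114 mm over their backs; the gripper's body (76 mm by 85 mm) begins 54 mm behind the grasp point. The pads swing forward as they close: fully open they stand 13 mm farther back than shut.
Start: joints at [-69.465, 7.471, 85.268, -0, 87.261, -4.893], TCP at [257.644, -541.871, 231.292] pointing down, gripper open.
Joint ranges: [-169.43, 169.43], [-51.17, 129.36], [1.28, 143.12], [-76.62, 256.62], [0, 156.53], [-152.29, 152.29]. Speed limits (degrees/s): [136.94, 136.94, 159.86, 180, 180, 180].

### API

Orientations are given as [roll, pitch, yaw] about the fixed x, y, z axes, in that order (R = Rz(yaw) Ry(pitch) Rx(roll)).
In Python, from bench import r gives the robot as it stands.
- The arm moves only by the tool step_arm, never from a script. Its arguments are lists of equal length, an entry for each row: "delta_pos": the shift along the world's x, y, z in units of 200 mm (1.0 is 200 mm), a list of three; "spin": the turn about the world's z in units of 180 degrees (1.0 is 180 degrees). In form: {"delta_pos": [[dx, dy, dz], ...], "spin": [spin, ...]}. A call has 1 to 8 rows; each row shifts and turns the commanded pose from where the row before left it; what a row does not reach is not made up. A row lasts 1/8 s, in which the tool goes at most 62.5 mm and 10.7 degrees, less where a joint would pass 70% of its speed; a pose out of reach is approached as far as the arm can. A call with a number of a shift or a turn outside -1 to 1 is refused whole. A call with a gripper value outside its range is refused whole. "gripper" is the opening, from -1 (shut) to 1 (fully open), set as the call begins (left out, the last holds). The fingers move at their own pace and stop on an object; "squeeze" is the grip in N (left out, the last holds). Time passes only in rows, so rows that do not move let the fingers close. It gives the time, the measured TCP pose, the force, the opening and the grip force at its end, in the units of the state.
- r.sense(): the state, without advancing time (a new reading comes with each control period).
- r.snapshot(name): name is "scene" or "top"; returns a dict with "pixels" (400x640x3 uint8, blue, green, red), "fx", "fy", "cx", "cy" (pixels), "dist_coeffs" ([k1, k2, p1, p2, k3] as OpenCV has them; the pictures are not rectified), "camera_from_world" (4x4, takes a point from world to camera coordinates). Camera axes: x right, y up, looking along -z (the intrinsics and any distortion apply to the point x, -y, -z); pixel columns grow to the right and rows downward; lengths in mm; the calibration is good to about 2 mm. A picture is of the moment at which its call begins. There is no depth.
- r.hand_in(): hands the job in; it is judged then, once.
The state is a dict: "time": time; "joint_pos": joint angles; "qd": joint speeds; "joint_efforts": joint torques, N m; "tool_pos": TCP position; "tcp_rot": TCP orientation; "ft_force": force on the tool from outside, world axes, zero at the start; "wrist_torque": the same for the moment, N m; "finger_gap": finger opening in mm; "grip_force": force on a finger pad.
Only numpy, scipy, OpenCV 4.12 (cv2) and the standard library are available. Lean on these libraries where they do the work, as an engineer would, in place of code of your own. Each camera call takes 0.05 s, during which the arm holds its last target. There are 200 camera calls.

### The job

Close the drill jig over the wooden blank: lift the loose aluminium drill plate by its handle, with its capped bush towards the end of the jig where the tall pin stands, set it down on that pin about a centimetre short of its place, and slide it along until it drops over both pins. Then press it down against the spring lifters until it lies flat on the blank, and finish while still holding it pressed down there by the handle, ready for drilling. Do not ram it, and leave the wheel, the truck, the riser pads and the bolt bin where they are.

Things in the scene. Friction and masses are not known exactly. Their poses are not given: they have to be found in the camera images.
- jig: The drill jig: grey steel block 160 x 96 x 28 mm, fixed to the bench by a dark flange (120 x 150 x 10 mm). Origin: centre of its underside, on the bench; x along its 160 mm length, z up. A nest in its top holds a loose plywood blank. On its x axis, 60 mm either side of the centre, stand two steel pins: a tall thick one at -x, a small one at +x.
- jig_seat (a point): Centre of the top of the plywood riser blank (80 x 57 mm), 30 mm above the bench, 2 mm proud of the block; axes as the jig's. Four brass spring lifters, 8 mm diameter, stand 8 mm above the block at 47 mm along x and 35.5 mm along y from here; together they push up with about 7 N when just touched and about 15 N when pressed level with the blank's top.
- jig_pin (a point): Top centre of the jig's main locating pin, at x = -60 mm of the jig and 48 mm above the bench: 14 mm diameter, 20 mm tall above the block, its top edge chamfered 2 mm. Axes as the jig's.
- jig_small_pin (a point): Top centre of the jig's small pin, at x = +60 mm of the jig and 42 mm above the bench: 8 mm diameter, 14 mm tall above the block, the upper 4 mm a cone down to 3 mm diameter. Axes as the jig's.
- plate_handle (a point): Centre of the drill plate's handle bar, to be grasped. The plate: loose aluminium, 150 x 80 x 10 mm, about 0.45 kg, flat on the bench; x along its length, z up. The handle is a dark steel bridge over its middle: a bar 82 mm long (x), 14 mm wide, 14 mm high, centre 42 mm above the plate's underside, open beneath between posts at x = -34 and +34 mm. Four drill bushes stand 2 mm above the plate.
- plate_bore (a point): Mouth, on the plate's underside, of the bore for the main pin, 60 mm from the handle's centre towards the plate's -x end: 15.4 mm diameter, chamfered 1.5 mm, 20 mm deep, blind. Above it a round capped steel bush of 23 mm diameter stands 14 mm high on the plate and hides the pin. Axes as the plate's.
- plate_window (a point): Centre, on the plate's underside, of the rectangular through window for the small pin, 60 mm from the handle's centre towards the plate's +x end: 17.4 mm along x, 14.4 mm along y. The main pin does not fit it. Axes as the plate's.
- wheel: White skateboard wheel lying flat, 60 mm diameter, 51 mm high; a bystander. Origin: centre of its underside.
- truck: Metal skateboard truck standing on its 80 x 56 mm base, axle 190 mm long along its y, 52 mm high; a bystander. Origin: centre of its underside.
- risers: Stack of finished wooden riser pads, 80 x 57 x 24 mm; a bystander. Origin: centre of its underside.
- bolt_bin: Grey open bin of bolts, 90 x 120 x 45 mm; a bystander. Origin: centre of its underside.
Things that resemble listed ones, but are neither listed nor needed, are in the scene too. Of the things that look like the jig, take the one that is nearest to the robot's base at the start. What is shaped like the part that bears plate_handle but purple is not meant.

How it is judged:
By the outcome, as a careful person would: the job done as asked, in the order asked, and still so for the second after the job is handed in, while the arm keeps its last pose, push and grip.
It also fails if it takes over 42 s, if anything falls off the work surface, if the arm or the gripper's body presses on something with over 40 N, if the wrist force passes 120 N, or if a joint passes its speed limit or range.

## Working session

There is one attempt and no reset: what is moved stays moved. The work goes in short steps, Python scripts to look and compute and a tool call to move; the robot and the scene stay as the last step left them, time stands still between calls to the robot, and variables do not carry over. Pictures are saved under pics/ and viewed, at most 10 in all, crops included, and the job is handed in when it is done.

Besides the shell and the picture viewer there is one more tool, called after "Request:" as name(argument=value, ...) on one line, values as JSON. step_arm: Moves the arm, as the interface text tells. Shifts and turns lie within -1 to 1; 1 stands for 200 mm of shift or 180 degrees of turn. Its arguments: {"type":"object","properties":{"delta_pos":{"type":"array","items":{"type":"array","items":{"type":"number","minimum":-1,"maximum":1}}},"spin":{"type":"array","items":{"type":"number","minimum":-1,"maximum":1}},"gripper":{"type":"number"},"squeeze":{"type":"number"}},"required":["delta_pos","spin"]}

```bash
mkdir -p pics
cat > h.py <<'E'
import numpy as np, cv2
from bench import r
def snap(n,f):
    s=r.snapshot(n); cv2.imwrite('pics/'+f,s['pixels']); np.save('pics/'+f+'.npy',s,allow_pickle=True); return s
def load(f): return np.load('pics/'+f+'.npy',allow_pickle=True).item()
def ray(s,uv):
    K=np.array([[s['fx'],0,s['cx']],[0,s['fy'],s['cy']],[0,0,1.]])
    p=cv2.undistortPoints(np.array(uv,float).reshape(-1,1,2),K,np.array(s['dist_coeffs'],float)).reshape(-1,2)
    d=np.c_[p[:,0],-p[:,1],-np.ones(len(p))]
    T=np.array(s['camera_from_world']); R=T[:3,:3]; o=-R.T@T[:3,3]
    return o,d@R
def onz(s,uv,z):
    o,d=ray(s,uv); return o+d*((z-o[2])/d[:,2])[:,None]
E
python3 -c "
from h import *
for n in('top','scene'):
  s=snap(n,n+'1.png'); print(ray(s,[[320,200]]))
print(r.sense())"
```

```text
(array([ 452.87824774,   17.93598698, 1346.15012876]), array([[ 0.12122581,  0.01377103, -0.99253863]]))
(array([1241.68159866, -219.07964312,  859.56091341]), array([[-0.61714445,  0.24004325, -0.74937573]]))
{'time': 0.1, 'joint_pos': array([-6.94652413e+01,  7.51241370e+00,  8.53252126e+01,  1.66596454e-04,
        8.72633257e+01, -4.89378723e+00]), 'qd': array([-0.11554716, -0.1064522 , -0.09357293,  0.0603218 ,  0.00594773,
        0.08216842]), 'joint_efforts': array([ 4.03551476e-04, -5.70952785e+01, -5.01940084e+01, -2.00681425e-04,
        8.13406426e-03, -1.32162736e-04]), 'tool_pos': array([ 257.46092156, -541.37376822,  230.3115072 ]), 'tcp_rot': array([-1.79899430e+02, -8.77788163e-03,  2.54285301e+01]), 'ft_force': array([-0.04704142, -0.11245962,  0.03710265]), 'wrist_torque': array([-0.01765858, -0.03151077, -0.01692263]), 'grip_force': 0.0, 'finger_gap': 85.37054687476535}
```

View pics/top1.png

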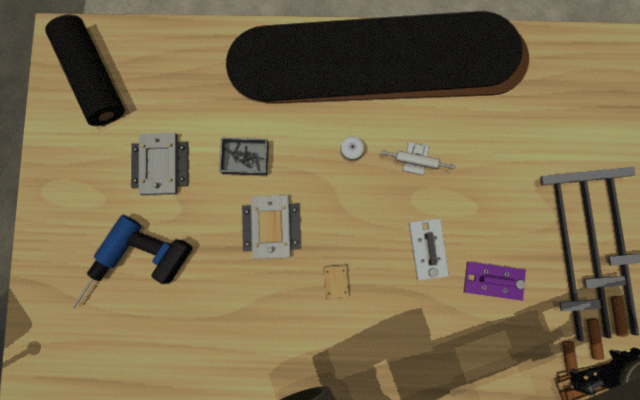

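View pics/scene1.png

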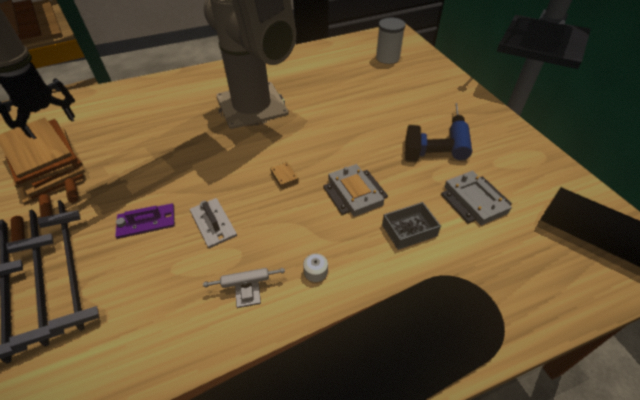

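Top view: jig (with the blank) at about (270,227), silver plate at (430,250) with its cap at the lower end (433,272), purple decoy at (495,281). The second jig, at (158,163), is farther from the base and has no blank. I'll zoom in next.

```bash
python3 -c "
from h import *
a=load('top1.png')['pixels'];b=load('scene1.png')['pixels']
c=lambda i,x,y:cv2.resize(i[y:y+80,x:x+100],(400,300),interpolation=cv2.INTER_CUBIC)
cs=[a[187:267,220:320],a[210:290,380:480],b[150:230,305:405],b[185:265,165:265]]
cs=[cv2.convertScaleAbs(cv2.resize(i,(400,300),interpolation=cv2.INTER_CUBIC),alpha=1.3) for i in cs]
cv2.imwrite('pics/c1.png',np.vstack([np.hstack(cs[:2]),np.hstack(cs[2:])]))"
```

```text
(no output)
```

View pics/c1.png

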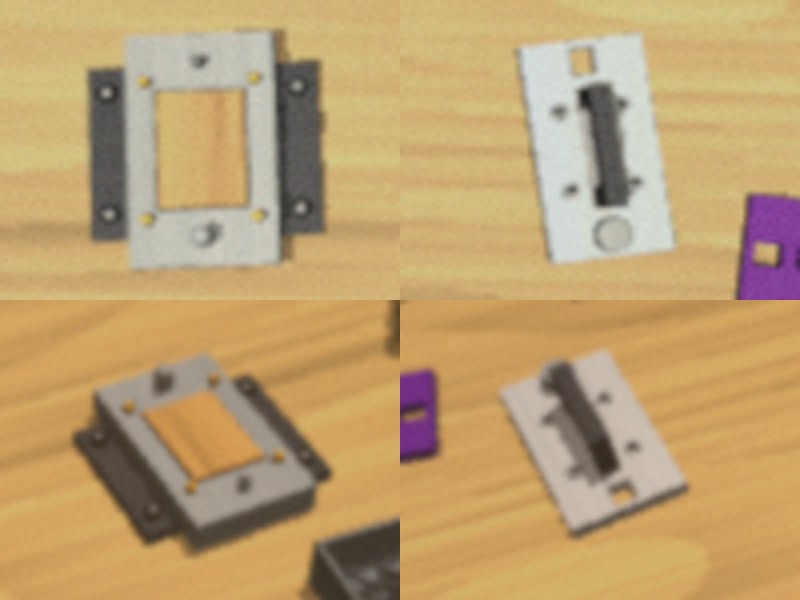

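```bash
cat >> h.py <<'E'
def rect(s,roi,z,lo,hi,close=0):
    x,y,w,h=roi; hsv=cv2.cvtColor(cv2.resize(s['pixels'][y:y+h,x:x+w],None,fx=4,fy=4,interpolation=cv2.INTER_CUBIC),cv2.COLOR_BGR2HSV)
    m=cv2.inRange(hsv,lo,hi)
    m=cv2.morphologyEx(m,cv2.MORPH_OPEN,np.ones((7,7)))
    if close: m=cv2.morphologyEx(m,cv2.MORPH_CLOSE,np.ones((close,close)))
    c=max(cv2.findContours(m,cv2.RETR_EXTERNAL,cv2.CHAIN_APPROX_NONE)[0],key=cv2.contourArea).reshape(-1,2)
    P=onz(s,(c+.5)/4-.5+[x,y],z)[:,:2].astype(np.float32)
    (cx,cy),(a,b),t=cv2.minAreaRect(P)
    if a<b: t+=90
    t=(t+90)%180-90
    return (cx,cy),(a,b),t
E
python3 -c "
from h import *
s=load('top1.png')
hsv=cv2.cvtColor(s['pixels'],cv2.COLOR_BGR2HSV)
for n,u,v in(('plate',420,225),('jig',256,210),('dark side',293,225),('blank',270,225),('bench',350,230),('flange',245,225)): print(n,hsv[v,u])
print('plate',rect(s,(400,210,55,80),10,(0,0,110),(180,60,255)))
print('jig',rect(s,(238,187,64,80),28,(0,0,95),(180,60,255)))
print('blank',rect(s,(255,205,30,45),30,(10,90,100),(30,255,255)))
z=lambda u,v,x0,y0:(x0+u/4-.375,y0+v/3.75-.367)
print('pins tall,small',onz(s,[z(201,235,220,187)],48),onz(s,[z(198,62,220,187)],42))
print('lift',onz(s,[z(144,82,220,187),z(253,77,220,187),z(148,218,220,187),z(259,215,220,187)],36).mean(0))
print('cap,win',onz(s,[z(213,233,380,210)],24),onz(s,[z(181,61,380,210)],10))
print('handle ends top',onz(s,[z(196,84,380,210),z(213,205,380,210)],49))
"
```

```text
plate [ 80   5 165]
jig [ 22  50 128]
dark side [ 0  4 71]
blank [ 20 123 162]
bench [ 23  98 164]
flange [ 0  4 66]
plate ((495.7940673828125, -246.41334533691406), (151.5497589111328, 82.6691665649414), 8.688159942626953)
jig ((543.2244873046875, 163.24925231933594), (160.51820373535156, 98.9851303100586), 3.511478900909424)
blank ((543.1712036132812, 162.85548400878906), (79.16670227050781, 56.90577697753906), 3.3154067993164062)
pins tall,small [[483.73537338 158.91926068  48.        ]] [[601.06642575 165.65838324  42.        ]]
lift [543.1314004  162.34528154  36.        ]
cap,win [[ 437.40961633 -254.62653748   24.        ]] [[ 554.65752596 -236.92501374   10.        ]]
handle ends top [[ 536.46553861 -238.90302501   49.        ]
 [ 456.17845141 -249.48469224   49.        ]]
```

Request:
step_arm(delta_pos=[[0.149, 0.185, -0.0625], [0.149, 0.185, -0.0625], [0.149, 0.185, -0.0625], [0.149, 0.185, -0.0625], [0.149, 0.185, -0.0625], [0.149, 0.185, -0.0625], [0.149, 0.185, -0.0625], [0.149, 0.185, -0.0625]], spin=[-0.0117, -0.0117, -0.0117, -0.0117, -0.0117, -0.0117, -0.0117, -0.0117], gripper=1)

```text
time: 1.1
tool_pos: [496.6, -244.4, 130.5]
tcp_rot: [-180.0, 0.0, 8.5]
ft_force: [0.7, 0.4, 0.3]
finger_gap: 85.4
grip_force: 0.0
```

Request:
step_arm(delta_pos=[[-0.003, -0.006, -0.12], [0, 0, -0.15], [0, 0, -0.12], [0, 0, -0.08], [0, 0, -0.045], [0, 0, -0.02], [0, 0, 0], [0, 0, 0]], spin=[0, 0, 0, 0, 0, 0, 0, 0])

```text
time: 2.1
tool_pos: [496.0, -247.5, 25.2]
tcp_rot: [179.9, -0.1, 8.6]
ft_force: [-1.0, -0.0, 0.7]
finger_gap: 85.4
grip_force: 0.0
```

Request:
step_arm(delta_pos=[[0, 0, 0], [0, 0, 0], [0, 0, 0], [0, 0, 0], [0, 0, 0], [0, 0, 0]], spin=[0, 0, 0, 0, 0, 0], gripper=-1, squeeze=100)

```text
time: 2.85
tool_pos: [495.6, -247.2, 24.6]
tcp_rot: [180.0, -0.0, 8.6]
ft_force: [-1.9, 0.1, 5.1]
finger_gap: 12.2
grip_force: 98.4
```

Request:
step_arm(delta_pos=[[0, 0, 0.03], [0, 0, 0.08], [0, 0, 0.12], [0, 0, 0.12], [0, 0, 0.08], [0, 0, 0.02], [0, 0, 0]], spin=[0, 0, 0, 0, 0, 0, 0])

```text
time: 3.72
tool_pos: [495.2, -246.9, 114.0]
tcp_rot: [-180.0, 0.0, 8.6]
ft_force: [0.8, 0.1, -6.3]
finger_gap: 12.1
grip_force: 98.0
```

```bash
python3 -c "
from h import *
print({k:np.round(v,2) for k,v in r.sense().items() if k in('tool_pos','tcp_rot','ft_force','wrist_torque')})
a=snap('top','top2.png')['pixels'];b=snap('scene','scene2.png')['pixels']
cs=[a[205:295,380:480],b[140:230,165:265]]
cs=[cv2.convertScaleAbs(cv2.resize(i,(400,360),interpolation=cv2.INTER_CUBIC),alpha=1.3) for i in cs]
cv2.imwrite('pics/c2.png',np.hstack(cs))"
```

```text
{'tool_pos': array([ 495.24, -246.93,  113.98]), 'tcp_rot': array([-1.7998e+02,  2.0000e-02,  8.5800e+00]), 'ft_force': array([ 0.75,  0.1 , -6.29]), 'wrist_torque': array([-0.01, -0.02,  0.  ])}
```

View pics/c2.png

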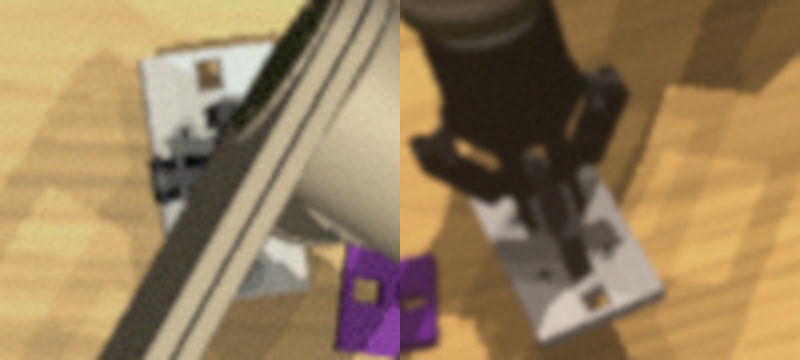

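```bash
python3 -c "
from h import *
a=load('top2.png');b=load('scene2.png')
t=lambda u,v:(380+u/4-.375,205+v/4-.375); sc=lambda u,v:(165+(u-400)/4-.375,140+v/4-.375)
w=onz(a,[t(208,73)],95);print('win top',w,'scene',onz(b,[sc(597,298)],95))
c=onz(a,[t(139,60),t(277,41),t(308,284)],99.4);print(c)
e=c[0]-c[1];f=c[1]-c[2];print(np.linalg.norm(e),np.linalg.norm(f),'yaw',np.degrees(np.arctan2(f[1],f[0])),np.degrees(np.arctan2(-e[0],e[1])),'centre',(c[0]+c[2])/2)
y=np.radians(8.58);R=np.array([[np.cos(y),np.sin(y)],[-np.sin(y),np.cos(y)]])
p=np.array([495.24,-246.93])
print('win in tool',R@(w[0,:2]-p),'centre in tool',R@(((c[0]+c[2])/2)[:2]-p))
c=onz(b,[sc(662,296),sc(543,342)],94.4);e=c[0]-c[1];print(c,np.linalg.norm(e),np.degrees(np.arctan2(-e[0],e[1])),'end mid in tool',R@(c.mean(0)[:2]-p))
"
```

```text
win top [[ 555.91847254 -237.08313604   95.        ]] scene [[ 553.44693272 -236.89766064   95.        ]]
[[ 562.48634204 -194.46927043   99.4       ]
 [ 575.95641431 -277.98722477   99.4       ]
 [ 430.45776808 -295.82244651   99.4       ]]
84.59723130603074 146.58769111591866 yaw 6.988452412165791 9.161968911019605 centre [ 496.47205506 -245.14585847   99.4       ]
win in tool [61.46844608  0.68402992] centre in tool [1.48444296 1.58036381]
[[ 566.99231904 -198.95657288   94.4       ]
 [ 574.82728684 -274.65430352   94.4       ]] 76.10212312316497 5.909262515812292 end mid in tool [76.33343107 -1.27793957]
```

The plate is held level, about 1 mm off the tool centre along x. I'll carry it over to 10 mm short of the tall pin.

Request:
step_arm(delta_pos=[[0.023, 0.1, 0], [0.023, 0.18, 0], [0.023, 0.25, 0], [0.023, 0.27, 0], [0.023, 0.27, 0], [0.023, 0.27, 0], [0.023, 0.25, 0], [0.023, 0.2, 0]], spin=[-0.0036, -0.0036, -0.0036, -0.0036, -0.0036, -0.0036, -0.0036, -0.0036])

```text
time: 4.82
tool_pos: [531.4, 113.0, 113.2]
tcp_rot: [-180.0, 0.1, 3.4]
ft_force: [1.0, -0.3, -4.7]
finger_gap: 11.9
grip_force: 98.1
```

Request:
step_arm(delta_pos=[[0, 0.15, 0], [0, 0.08, -0.02], [0, 0.02, -0.05], [0, 0, -0.05], [0, 0, -0.03], [0, 0, -0.01], [0, 0, 0], [0, 0, 0]], spin=[0, 0, 0, 0, 0, 0, 0, 0])

```text
time: 5.82
tool_pos: [532.6, 160.8, 82.8]
tcp_rot: [-180.0, -0.0, 3.4]
ft_force: [0.1, -0.1, -4.7]
finger_gap: 12.0
grip_force: 98.1
```

```bash
python3 -c "
from h import *
print({k:np.round(v,2) for k,v in r.sense().items() if k in('tool_pos','tcp_rot','ft_force','wrist_torque')})
a=snap('top','top3.png')['pixels'];b=snap('scene','scene3.png')['pixels']
cs=[a[180:270,220:320],b[130:220,305:405]]
cs=[cv2.convertScaleAbs(cv2.resize(i,(400,360),interpolation=cv2.INTER_CUBIC),alpha=1.3) for i in cs]
cv2.imwrite('pics/c3.png',np.hstack(cs))"
```

```text
{'tool_pos': array([532.65, 160.8 ,  82.79]), 'tcp_rot': array([-1.7999e+02, -5.0000e-02,  3.3800e+00]), 'ft_force': array([ 0.06, -0.11, -4.67]), 'wrist_torque': array([ 0.03, -0.02, -0.04])}
```

View pics/c3.png

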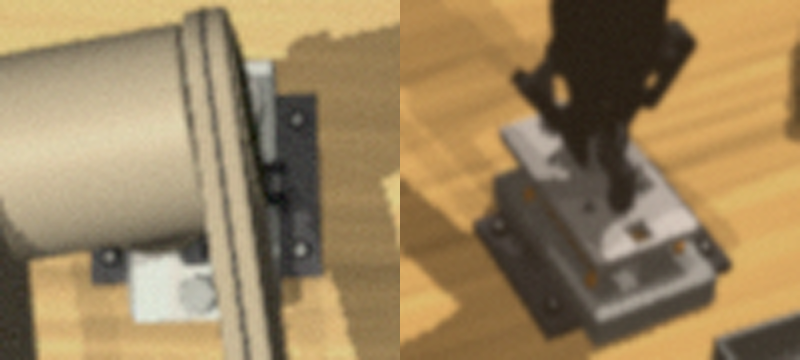

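The plate is above the jig. The cap shows in the top view at crop (196,291), the window in the scene view at crop (638,230) and the small pin near (628,275). I'll compare the cap with the pin.

```bash
python3 -c "
from h import *
a=load('top3.png');b=load('scene3.png');s1=load('scene1.png')
t=lambda u,v:(220+u/4-.375,180+v/4-.375); sc=lambda u,v:(305+(u-400)/4-.375,130+v/4-.375)
y=np.radians(3.35);R=np.array([[np.cos(y),np.sin(y)],[-np.sin(y),np.cos(y)]])
p=np.array([532.65,160.8])
cap=onz(a,[t(197,292)],82.2)[0,:2]; print('cap',cap,'in tool',R@(cap-p), 'minus pin, jig axes',R@(cap-[483.74,158.92]))
wn=onz(b,[sc(638,231)],65)[0,:2]; print('win scene',wn,R@(wn-p))
# jig in scene1 crop: 4x,3.75y, origin 305,150
z=lambda u,v:(305+u/4-.375,150+(v-300)/3.75-.367)
tp=onz(s1,[z(163,373)],48);sp=onz(s1,[z(243,480)],42);print('scene pins',tp,sp)
L=onz(s1,[z(128,406),z(213,380),z(190,487),z(277,457)],36).mean(0);print('lift',L)
print('expected centre in jig axes (top,scene)', R@(np.array([543.15,162.7])-p),R@(L[:2]-p))
"
```

```text
cap [474.76217689 157.36845942] in tool [-5.79894274e+01 -4.29889448e-02] minus pin, jig axes [-9.05314644 -1.02426822]
win scene [591.12003269 164.70769193] [58.59846609  0.48430511]
scene pins [[489.89980135 154.95273084  48.        ]] [[608.56526027 161.73469945  42.        ]]
lift [547.7654914  159.38981901  36.        ]
expected centre in jig axes (top,scene) [10.59308455  1.28318345] [15.00725785 -2.29104838]
```

```bash
python3 -c "
from h import *
s1=load('scene1.png');t1=load('top1.png')
print(s1['fx'],s1['cx'],s1['cy'],s1['dist_coeffs'],t1['dist_coeffs'])
for lo in ((10,110,100),(10,130,100)): print('blank scene',rect(s1,(335,170,40,32),30,lo,(30,255,255)))
print('plate scene',rect(s1,(185,190,55,60),10,(0,0,90),(180,55,255),15))
def tri(ua,ub):
    oa,da=ray(t1,[ua]);ob,db=ray(s1,[ub])
    A=np.c_[da[0],-db[0]];k=np.linalg.lstsq(A,ob-oa,rcond=None)[0];P=oa+k[0]*da[0];Q=ob+k[1]*db[0];return (P+Q)/2,np.linalg.norm(P-Q)
z=lambda u,v,x0,y0:(x0+u/4-.375,y0+v/3.75-.367)
print('lifters')
for A,B in (((144,82),(190,187)),((253,77),(277,157)),((148,218),(128,106)),((259,215),(213,80))): print(tri(z(*A,220,187),z(*B,305,150)))
print('plate cap,win')
print(tri(z(181,61,380,210),z(222,190,165,185)))
for A,B in (((241,35),(288,187)),((118,47),(175,233)),((276,246),(207,50)),((152,262),(100,91))):print(tri(z(*A,380,210),z(*B,165,185)))
"
```

```text
396.23482138955103 319.63538380703216 197.16555109102293 [0.02915148 0.         0.         0.         0.        ] [-0.02312794  0.          0.          0.          0.        ]
blank scene ((548.8934326171875, 157.56272888183594), (87.94190216064453, 65.84587097167969), 3.4692375659942627)
blank scene ((546.0055541992188, 160.323486328125), (78.96469116210938, 57.49129867553711), 3.281863212585449)
plate scene ((497.79901123046875, -248.47943115234375), (154.52442932128906, 78.76598358154297), 8.689872741699219)
lifters
(array([579.69202332, 172.6738823 ,   7.92634639]), np.float64(65.89971510644038))
(array([602.49050641, 155.61068954,  61.17129801]), np.float64(59.54201534818557))
(array([485.797018  , 165.40954003,  11.47338536]), np.float64(66.68056239965122))
(array([510.33912219, 150.49019595,  58.42733866]), np.float64(62.12159570425935))
plate cap,win
(array([ 554.65474985, -238.03339844,    8.28680896]), np.float64(1.5622406796552635))
(array([ 579.78708269, -232.85628458,   41.19168232]), np.float64(73.11851758246155))
(array([ 562.60566007, -239.60865592,  -23.85681224]), np.float64(75.62638070175844))
(array([ 438.55856616, -253.46083399,   46.29635672]), np.float64(71.67986642545758))
(array([ 412.25509449, -262.58740374,  -20.72229786]), np.float64(76.44264099906039))
```

Request:
step_arm(delta_pos=[[0, 0.002, -0.02], [0, 0, -0.015], [0, 0, -0.005], [0, 0, -0.003], [0, 0, -0.003], [0, 0, 0]], spin=[0, 0, 0, 0, 0, 0])

```text
time: 6.68
tool_pos: [532.3, 161.3, 73.1]
tcp_rot: [180.0, -0.0, 3.4]
ft_force: [0.2, 0.8, -4.1]
finger_gap: 12.1
grip_force: 98.1
```

Request:
step_arm(delta_pos=[[0, 0, -0.003], [0, 0, -0.003], [0, 0, 0]], spin=[0, 0, 0])

```text
time: 7.05
tool_pos: [532.6, 161.4, 72.4]
tcp_rot: [-180.0, -0.0, 3.4]
ft_force: [0.5, -0.4, -1.6]
finger_gap: 12.1
grip_force: 98.6
```

Contact is starting at z = 72.4, as expected. I'll press in a little more.

Request:
step_arm(delta_pos=[[0, 0, -0.003], [0, 0, -0.003], [0, 0, 0]], spin=[0, 0, 0])

```text
time: 7.42
tool_pos: [533.1, 161.4, 71.7]
tcp_rot: [-180.0, -0.1, 3.4]
ft_force: [0.3, -1.6, 5.7]
finger_gap: 12.1
grip_force: 99.6
```

Request:
step_arm(delta_pos=[[0.006, 0.0004, 0], [0.006, 0.0004, 0], [0.006, 0.0004, 0], [0.006, 0.0004, 0], [0.005, 0.0003, 0], [0, 0, 0]], spin=[0, 0, 0, 0, 0, 0])

```text
time: 8.18
tool_pos: [536.0, 161.7, 70.3]
tcp_rot: [180.0, 0.3, 3.4]
ft_force: [-7.8, -1.5, 8.7]
finger_gap: 12.0
grip_force: 100.0
```

```bash
python3 -c "
from h import *
print({k:np.round(v,2) for k,v in r.sense().items() if k in('tool_pos','tcp_rot','ft_force','wrist_torque')})
a=snap('top','top4.png')['pixels'];b=snap('scene','scene4.png')['pixels']
cs=[a[180:270,220:320],b[130:220,305:405]]
cs=[cv2.convertScaleAbs(cv2.resize(i,(400,360),interpolation=cv2.INTER_CUBIC),alpha=1.6) for i in cs]
cv2.imwrite('pics/c4.png',np.hstack(cs))"
```

```text
{'tool_pos': array([535.98, 161.68,  70.26]), 'tcp_rot': array([179.99,   0.27,   3.4 ]), 'ft_force': array([-7.83, -1.51,  8.71]), 'wrist_torque': array([-0.17,  2.33, -0.  ])}
```

View pics/c4.png

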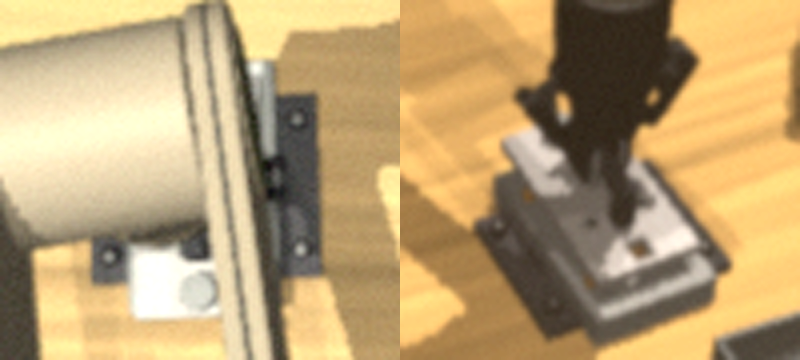

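Request:
step_arm(delta_pos=[[0, 0, 0.004], [0.005, 0.0003, 0], [0.005, 0.0003, 0], [0, 0, 0]], spin=[0, 0, 0, 0])

```text
time: 8.78
tool_pos: [538.4, 161.8, 70.8]
tcp_rot: [180.0, 0.2, 3.4]
ft_force: [-5.3, -0.1, 4.9]
finger_gap: 11.9
grip_force: 99.6
```

Request:
step_arm(delta_pos=[[0.005, 0.0003, 0], [0.005, 0.0003, 0], [0, 0, 0]], spin=[0, 0, 0])

```text
time: 9.15
tool_pos: [540.6, 161.9, 70.7]
tcp_rot: [180.0, 0.2, 3.4]
ft_force: [-5.4, -0.4, 2.8]
finger_gap: 11.9
grip_force: 99.3
```

Request:
step_arm(delta_pos=[[0.005, 0.0003, 0], [0.004, 0.0003, 0], [0, 0, 0]], spin=[0, 0, 0])

```text
time: 9.52
tool_pos: [543.7, 162.0, 70.9]
tcp_rot: [180.0, 0.0, 3.4]
ft_force: [-0.4, -0.4, -4.9]
finger_gap: 12.0
grip_force: 98.2
```

The contact forces have vanished with z below the pin-top level, so the bore is over the pin. I'll lower gently.

Request:
step_arm(delta_pos=[[0, 0, -0.004], [0, 0, -0.005], [0, 0, -0.005], [0, 0, 0]], spin=[0, 0, 0, 0])

```text
time: 10.02
tool_pos: [543.7, 162.0, 68.5]
tcp_rot: [180.0, 0.0, 3.4]
ft_force: [0.6, -1.0, -5.3]
finger_gap: 11.9
grip_force: 98.2
```

Request:
step_arm(delta_pos=[[0, 0, -0.006], [0, 0, -0.006], [0, 0, -0.006], [0, 0, 0]], spin=[0, 0, 0, 0])

```text
time: 10.52
tool_pos: [543.7, 162.0, 64.9]
tcp_rot: [180.0, 0.0, 3.4]
ft_force: [-0.8, 0.4, -4.6]
finger_gap: 12.0
grip_force: 98.2
```

Request:
step_arm(delta_pos=[[0, 0, -0.006], [0, 0, -0.006], [0, 0, -0.006], [0, 0, 0]], spin=[0, 0, 0, 0])

```text
time: 11.02
tool_pos: [543.7, 162.1, 61.3]
tcp_rot: [180.0, 0.0, 3.4]
ft_force: [-0.9, -0.1, -5.2]
finger_gap: 12.3
grip_force: 98.2
```

Request:
step_arm(delta_pos=[[0, 0, -0.006], [0, 0, -0.006], [0, 0, -0.006], [0, 0, 0]], spin=[0, 0, 0, 0])

```text
time: 11.52
tool_pos: [544.1, 162.1, 58.4]
tcp_rot: [-180.0, -0.0, 3.4]
ft_force: [-3.5, -0.2, 5.4]
finger_gap: 12.1
grip_force: 99.5
```

```bash
python3 -c "
from h import *
print({k:np.round(v,2) for k,v in r.sense().items() if k in('tool_pos','tcp_rot','ft_force','wrist_torque')})
a=snap('top','top5.png')['pixels'];b=snap('scene','scene5.png')['pixels']
cs=[a[180:270,220:320],b[130:220,305:405]]
cs=[cv2.convertScaleAbs(cv2.resize(i,(400,360),interpolation=cv2.INTER_CUBIC),alpha=1.6) for i in cs]
cv2.imwrite('pics/c5.png',np.hstack(cs))"
```

```text
{'tool_pos': array([544.11, 162.13,  58.38]), 'tcp_rot': array([-1.7999e+02, -3.0000e-02,  3.4000e+00]), 'ft_force': array([-3.52, -0.19,  5.36]), 'wrist_torque': array([-0.07,  0.66, -0.07])}
```

View pics/c5.png

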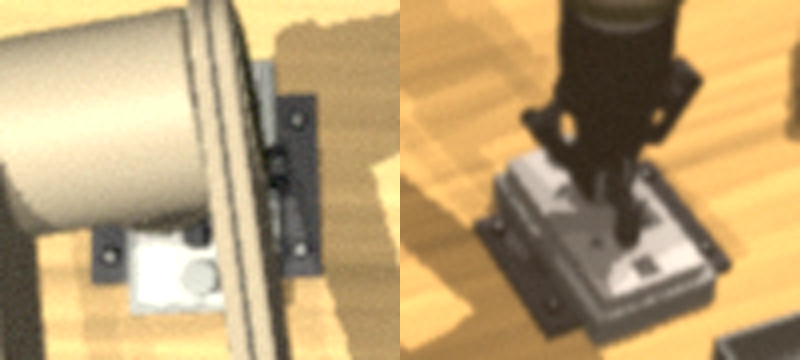

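The plate is over both pins and resting on the lifters; the small pin shows in the window at crop (647,265). Next I press down, easing x back slightly.

Request:
step_arm(delta_pos=[[-0.003, 0, -0.005], [0, 0, -0.005], [0, 0, -0.005], [0, 0, -0.005], [0, 0, 0]], spin=[0, 0, 0, 0, 0])

```text
time: 12.25
tool_pos: [544.1, 162.2, 54.9]
tcp_rot: [-180.0, -0.1, 3.4]
ft_force: [-3.8, -0.7, 8.3]
finger_gap: 11.9
grip_force: 100.1
```

Request:
step_arm(delta_pos=[[0, 0, -0.003], [0, 0, -0.003], [0, 0, 0], [0, 0, 0]], spin=[0, 0, 0, 0])

```text
time: 12.75
tool_pos: [544.1, 162.2, 54.7]
tcp_rot: [-180.0, -0.1, 3.4]
ft_force: [-8.7, -2.3, 16.1]
finger_gap: 11.9
grip_force: 101.4
```

Request:
step_arm(delta_pos=[[-0.005, -0.001, 0], [-0.003, 0, -0.003], [0, 0, -0.003], [0, 0, 0], [0, 0, 0], [0, 0, 0]], spin=[0, 0, 0, 0, 0, 0])

```text
time: 13.5
tool_pos: [544.0, 162.1, 54.6]
tcp_rot: [-180.0, -0.3, 3.4]
ft_force: [-5.5, -1.3, 18.5]
finger_gap: 12.1
grip_force: 101.7
```

```bash
python3 -c "
from h import *
print({k:np.round(v,2) for k,v in r.sense().items() if k in('tool_pos','tcp_rot','ft_force','wrist_torque')})
a=snap('top','top6.png')['pixels'];b=snap('scene','scene6.png')['pixels']
cs=[a[180:270,220:320],b[130:220,305:405]]
cs=[cv2.convertScaleAbs(cv2.resize(i,(400,360),interpolation=cv2.INTER_CUBIC),alpha=1.6) for i in cs]
cv2.imwrite('pics/c6.png',np.hstack(cs))"
```

```text
{'tool_pos': array([544.02, 162.14,  54.56]), 'tcp_rot': array([-179.98,   -0.28,    3.39]), 'ft_force': array([-5.45, -1.26, 18.54]), 'wrist_torque': array([-0.31,  0.98, -0.04])}
```

View pics/c6.png

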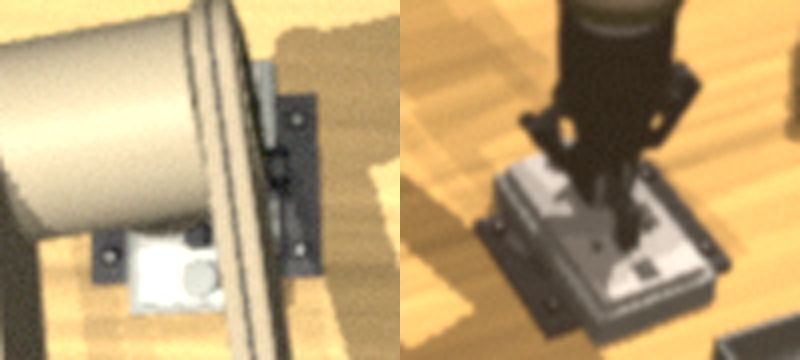

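The plate lies flat over both pins: z has stopped where the blank's top should be, and a net 23 N is holding it against the lifters' 15 N. I'm handing in.

```bash
python3 -c "
from bench import r
print(r.hand_in())"
```

```text
the job is handed in; nothing more can be done
None
```

The drill plate is over both pins and held flat on the blank by its handle with about 23 N; I handed the job in at about 13.6 s, and no verdict came back.

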